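# Knock the stuck cushion out of the blue centrifuge cup

### The job

The orange cushion is stuck in the blue centrifuge cup, which is held mouth down in its knock-out stand. Take the red-handled push rod from its black holder and, from above through the hole in the cup's base, push the cushion out so that it drops into the tray below; push the rod fully home and leave it standing in that hole, its flange resting on the blue cup. Leave the grey cup's cushion where it is.

Things in the scene. Friction and masses are not known exactly. Their poses are not given: they have to be found in the camera images.
- blue_stand: Fixed stand: blue cup, 62 mm wide, mouth down between two steel posts (on its y axis) over a square tray, 84 mm wide, rim 16 mm. Origin: centre of the underside, on the worktop, below the hole; z up. The cup's flat base is 120 mm above it, with a central access hole 30 mm wide, 11.5 mm deep, the cushion behind it; mouth at 72 mm. A twin with a grey cup is 11 cm or more away, on either side.
- blue_cushion: Orange disc, 40 mm wide, 24 mm high, 40 g, stuck in the blue cup, seen from above through the hole. Origin: centre of its underside, at first 84 mm above the stand's origin (top at 108 mm). Spring balls hold it: about 5 to 10 N straight down starts it, then a little force moves it; after about 25 mm in all it drops into the tray.
- push_rod: Loose upright rod, 200 g. Origin: centre of its tip, z up along it. Steel shaft 13 mm wide, 0 to 50 mm; round flange 52 mm wide, 50 to 56 mm; round red handle 27 mm wide, 56 to 116 mm. Starts in a fixed black block, 56 mm cube, shaft in a hole, flange on top (tip 6 mm above the worktop): lift 50 mm to free it. With the flange on the blue cup, the tip is 70 mm above the stand's origin.
- grey_cushion: The same kind of orange cushion, in the same kind of stand with a grey cup. Origin: centre of its underside, 84 mm above the worktop. To be left in place. (Mind too: a large centrifuge stands fixed to the right of the rod's holder and behind it, in the way of a low swing from the right; come to the rod from high above.)
Not all that is in view belongs to the job. What is shaped like the push_rod but green or turquoise is not meant.

How it is judged:
On the way, in this order (a step that is already met when the one before it is completed fails the run):
1. the rod's tip has entered the hole in the blue cup's base from above while the cushion is still in the cup (z of push_rod in the frame of blue_stand between 0.065 and 0.119 m and horizontal distance between push_rod and blue_stand below 0.015 m and z of blue_cushion in the frame of blue_stand above 0.055 m), for 0.05 s.
2. the cushion has dropped out of the cup (z of blue_cushion in the frame of blue_stand below 0.044 m), for 0.1 s.
At the end, for the whole second after the job is handed in: The blue cup's cushion lies at rest in the tray below (origin under 44 mm above the stand's origin, within 50 mm of it sideways); the rod stands at rest in the blue cup's hole, flange down (tip under 76 mm above the stand's origin, within 15 mm of its axis, tilted under 10 degrees) (z of blue_cushion in the frame of blue_stand below 0.044 m and horizontal distance between blue_cushion and blue_stand below 0.05 m and linear speed of each of blue_cushion, push_rod below 0.03 m/s and z of push_rod in the frame of blue_stand below 0.076 m and horizontal distance between push_rod and blue_stand below 0.015 m and angle between push_rod's own z axis and vertical below 0.175 rad); the robot touches nothing.
It fails at once if the grey cup's cushion is pushed out of its place (by more than 10 mm) (distance of grey_cushion from where it was at the start of the episode above 0.01 m).
It also fails if it takes over 45 s, if anything falls off the work surface, if the arm or the gripper's body presses on something with over 40 N, if the wrist force passes 120 N, or if a joint passes its speed limit or range.

### The arm

A 6-joint arm with a two-finger parallel gripper is mounted at the origin on a cart in front of the work surface, level with it; the furniture and walls round the work are solid. World frame = base frame: x ahead of the robot, y to its left, z up, the work surface at z = 0. Lengths are in m, angles in rad, forces in N, time in s.
With the tool pointing down it reaches from about 0.425 to 0.95 m from the base axis. Payload 3.5 kg.
Tool frame: the origin (TCP) lies midway between the tips of the shut fingers; the grasp point (between the pads) lies 19 mm behind it (ctrl.tcp_to_grasp is the distance from the TCP to the grasp point, in m); z points along the fingers, x is the direction in which the jaws open and shut, and the axes are right-handed (so a half turn about z gives the same grasp; the last joint's range is limited). The gripper opens to 85 mm and grips with 20 to 120 N. Pads are 22 mm wide; open, the fingers measure 114 mm over their backs; the gripper's body (76 mm by 85 mm) begins 54 mm behind the grasp point. The pads swing forward as they close: fully open they stand 13 mm farther back than shut.
Start: joints at [-1.49, 0.286, 1.577, -0, 1.279, -0.15], TCP at [0.154, -0.657, 0.231] pointing down, gripper open.
Joint ranges: [-2.77, 2.77], [-0.9, 2.22], [0.21, 2.48], [-1.53, 4.67], [0.24, 2.81], [-2.84, 2.84]. Speed limits (rad/s): [2.79, 2.79, 3.14, 3.14, 3.14, 3.14].

### API

Orientations are given as a unit quaternion [x, y, z, w].
In Python, from plant import ctrl, cams, workorder, spotter gives the robot as it stands. The module is installed in compiled form; this text tells all that it offers.
- The arm moves only by the tool send_rows, never from a script. Its argument "motion" is one flat list of numbers, 5 for each row, row after row: the shift along the tool's x, y, z in cm, then the turn about the tool's z in rad, then the finger opening in cm, from 0 to 8.54. In form: [tx, ty, tz, spin, gripper, tx, ty, tz, spin, gripper, ...]. A call has 1 to 12 rows; each row shifts and turns the pose as measured when the row begins, along the tool's axes as they then stand; what a row does not reach is not made up. A row lasts 1/10 s, in which the tool goes at most 50 mm and 8.59 degrees, less where a joint would pass 70% of its speed; a pose out of reach is approached as far as the arm can. A call is refused whole if a number of a shift passes 5 or a number of a turn 0.15, either way. A call with a gripper value outside its range is refused whole. The fingers move at their own pace and stop on an object; "grip_force" is the grip in N (left out, the last holds). Time passes only in rows, so rows that do not move let the fingers close. It gives the time, the measured TCP pose, the force and the opening at its end, in the units of the state.
- ctrl.get_state(): the state, without advancing time (a new reading comes with each control period).
- cams.read_camera(name): name is "scene" or "top"; returns (picture, depth): 480x640x3 uint8, red, green, blue; 480x640 float32, m along the optical axis (not along the pixel's ray), 0 where there is no reading.
- cams.camera_params(name): a dict with "fx", "fy", "cx", "cy" (pixels), "xyz" and "attitude" of the camera in the world. Camera axes: x right, y down, z forward; pixel columns grow to the right and rows downward; lengths in m; the calibration is good to about 2 mm. A picture is of the moment at which its call begins. camera_params takes no time and is no camera call.
- workorder.sign_off(): hands the job in, once; it reports no verdict.
Trained networks look in the newest picture that a camera, given by its name, has taken for a name from the list of things; names that differ only in an ending like _2 or _b are one class to them, and where a whole thing is asked for, a point or a joint stands for the part that bears it (a point fixed in the world has none). Each returns a list of dicts, best first, with "conf" (0 to 1); they miss things now and then, are a little off and sometimes report something else, mostly with a low value. They report only what shows in the picture. A call takes as long as a camera call. They do not tell look-alikes from the thing itself.
- spotter.trace(target, camera): "mask" (480x640 bool, what is visible of it) and "bbox" ([left, top, width, height] in pixels, round what is visible of it).
The state is a dict: "time": time; "qpos": joint angles; "dq": joint speeds; "joint_efforts": joint torques, N m; "eef_pos": TCP position; "tcp_rot": TCP orientation; "contact_force": force on the tool from outside, world axes, zero at the start; "wrist_torque": the same for the moment, N m; "opening": opening from 0.0 (shut) to 1.0 (fully open).
Only numpy, scipy, OpenCV 4.12 (cv2) and the standard library are available. Lean on these libraries where they do the work, as an engineer would, in place of code of your own. Each camera call takes 0.05 s, during which the arm holds its last target.

## Working session

There is one attempt and no reset: what is moved stays moved. The work goes in short steps, Python scripts to look and compute and a tool call to move; the robot and the scene stay as the last step left them, time stands still between calls to the robot, and variables do not carry over. Pictures are saved under pics/ and viewed, and the job is handed in when it is done.

Besides the shell and the picture viewer there is one more tool, called after "Emit:" as a command line: name --argument value ..., lists and objects as JSON in quotes. send_rows: Moves the arm, as the interface text tells. Its arguments: {"type":"object","properties":{"motion":{"type":"array","items":{"type":"number"}},"grip_force":{"type":"number"}},"required":["motion"]}

```bash
mkdir -p pics; cat > h.py <<'E'
import numpy as np, cv2
from plant import ctrl, cams, workorder, spotter
from scipy.spatial.transform import Rotation as R
def grab(n):
    p,d=cams.read_camera(n); return p,d
def rot(c):
    a=np.array(c["attitude"]); 
    return a if a.shape==(3,3) else R.from_quat(a).as_matrix()
def pts(n,d):
    c=cams.camera_params(n); v,u=np.mgrid[0:480,0:640]
    P=np.stack([(u-c["cx"])/c["fx"]*d,(v-c["cy"])/c["fy"]*d,d],-1)
    return P@rot(c).T+np.array(c["xyz"])
E
python3 - <<'E'
from h import *
print(ctrl.get_state(), ctrl.tcp_to_grasp)
for n in("scene","top"):
    p,d=grab(n); print(n,cams.camera_params(n))
    cv2.imwrite(f"pics/{n}0.png",p[...,::-1]); np.save(f"{n}0.npy",d)
    for t in("blue_stand","push_rod","blue_cushion"):
        for r in spotter.trace(t,n): print(n,t,round(r["conf"],2),r["bbox"])
E
```

```text
{'time': 0.0, 'qpos': array([-1.49000334e+00,  2.87199454e-01,  1.57823350e+00, -2.85945123e-06,
        1.27858305e+00, -1.49987746e-01]), 'dq': array([ 0.00198975, -0.00185173,  0.0003823 ,  0.00058419, -0.00042471,
       -0.00116455]), 'joint_efforts': array([-3.11686663e-04, -4.05982769e+01, -2.92626071e+01, -2.24801865e-04,
        5.90662676e-03, -1.10125765e-06]), 'eef_pos': array([ 0.15437879, -0.656413  ,  0.22989406]), 'tcp_rot': array([ 0.78381651, -0.62099132, -0.00082764, -0.00088497]), 'contact_force': array([-0.16783629,  1.08187546,  0.2255694 ]), 'wrist_torque': array([ 0.01195715,  0.01323453, -0.00636827]), 'opening': 0.9998668855853842} 0.0187
scene {'fx': 573.6562590105631, 'fy': 573.6562590105631, 'cx': 322.32555293742837, 'cy': 239.88238677317452, 'xyz': array([-0.12203024,  0.92109677,  0.70305564]), 'attitude': array([-0.28647022,  0.82647319, -0.45925963,  0.15478198])}
scene blue_stand 0.6 [198.3, 285.2, 69.7, 92.5]
scene push_rod 0.96 [340.8, 213.6, 22.7, 29.7]
scene push_rod 0.88 [307.1, 229.8, 21.0, 48.1]
scene push_rod 0.76 [405.0, 178.2, 18.8, 49.8]
scene blue_cushion 0.44 [223.4, 298.3, 9.8, 5.0]
top {'fx': 615.8428602078841, 'fy': 615.8428602078841, 'cx': 313.6511869656438, 'cy': 240.03297462938957, 'xyz': array([0.30130609, 0.13672652, 1.21559197]), 'attitude': array([-0.70091549,  0.70704293, -0.0583418 ,  0.07351191])}
top blue_stand 0.78 [148.1, 250.4, 60.3, 50.4]
top push_rod 0.72 [297.6, 250.7, 31.2, 28.7]
top push_rod 0.69 [466.5, 268.0, 26.8, 26.3]
top push_rod 0.61 [355.8, 253.8, 25.8, 26.7]
top blue_cushion 0.5 [162.7, 259.8, 17.1, 15.9]
top blue_cushion 0.39 [353.6, 253.1, 28.1, 26.9]
```

View pics/scene0.png

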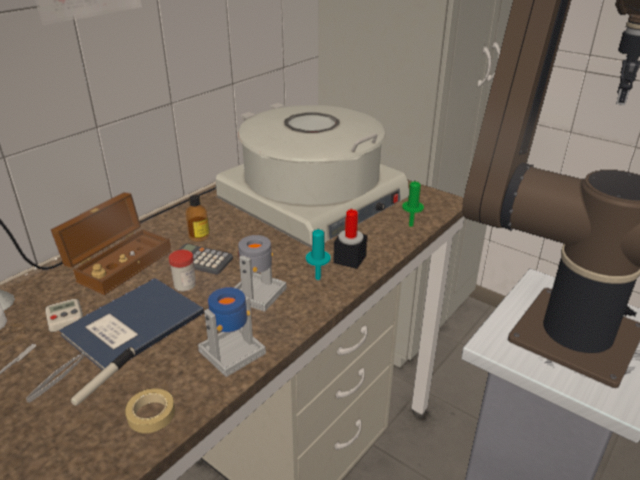

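View pics/top0.png

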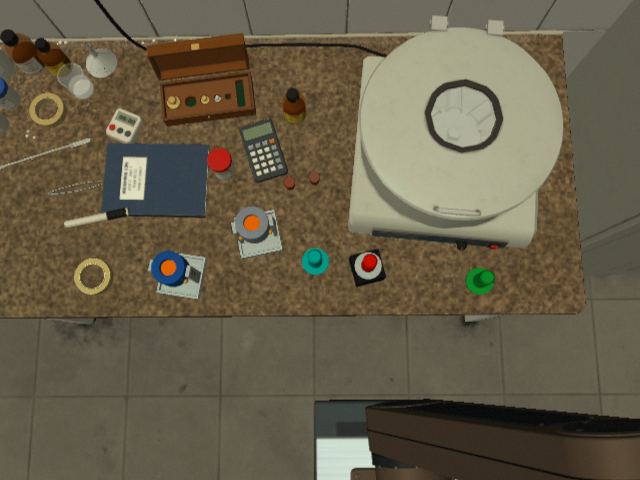

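Both pictures show the scene. Candidates for the rod are red in the black block (scene 351,235; top 368,263), turquoise (scene 318,252; top 315,261) and green (scene 413,200; top 480,281). The jar with a red cap (top 219,160) is no rod. I choose the red one in the black block. The blue stand is at top (170,270) and the grey one at top (253,226).

```bash
cat > m.py <<'E'
from h import *
def fitc(P):
    A=np.c_[2*P,np.ones(len(P))]; s=np.linalg.lstsq(A,(P**2).sum(1),rcond=None)[0]
    return s[:2],np.sqrt(s[2]+s[:2]@s[:2])
def ray(n,u,v,z):
    c=cams.camera_params(n); o=np.array(c["xyz"]); r=rot(c)@np.array([(u-c["cx"])/c["fx"],(v-c["cy"])/c["fy"],1])
    return o+r*(z-o[2])/r[2]
E
python3 - <<'E'
from m import *
for n in("top","scene"):
    p=cv2.imread(f"pics/{n}0.png"); d=np.load(f"{n}0.npy"); X=pts(n,d)
    hsv=cv2.cvtColor(p,cv2.COLOR_BGR2HSV); h,s,v=[hsv[...,i].astype(int) for i in range(3)]
    red=((h<5)|(h>175))&(s>150)&(v>80)
    blue=(h>100)&(h<120)&(s>150)&(v>60)
    org=(h>=5)&(h<16)&(s>190)&(v>150)
    boxes={"top":dict(rod=(340,235,400,295),blue=(140,235,215,305),grey=(225,200,285,260)),
           "scene":dict(rod=(330,200,372,270),blue=(195,280,270,375),grey=(230,230,290,310))}[n]
    for k,m,b in (("rodred",red,"rod"),("bluecup",blue,"blue"),("orange",org,"blue"),("greyorange",org,"grey")):
        x0,y0,x1,y1=boxes[b]; M=np.zeros_like(m); M[y0:y1,x0:x1]=m[y0:y1,x0:x1]; M&=(d>0)
        Q=X[M]; 
        if len(Q)==0: print(n,k,"none"); continue
        zt=np.percentile(Q[:,2],[2,25,50,75,98]); vv,uu=np.nonzero(M)
        print(n,k,len(Q),"uv",uu.mean(),vv.mean(),"z",zt.round(3),"mean",Q.mean(0).round(4))
        if k in("rodred","bluecup"):
            T=Q[Q[:,2]>zt[4]-0.006]; print("  top band",len(T),T.mean(0).round(4), "mid",((T.max(0)+T.min(0))/2).round(4),"ext",np.ptp(T,axis=0).round(4))
    x0,y0,x1,y1=boxes["rod"]; 
    W=(s<70)&(v>110); M=np.zeros_like(W);M[y0:y1,x0:x1]=W[y0:y1,x0:x1]; Q=X[M];Q=Q[(Q[:,2]>.045)&(Q[:,2]<.08)]
    print(n,"flange",len(Q),Q.mean(0).round(4),((Q.max(0)+Q.min(0))/2).round(4),np.ptp(Q,axis=0).round(4))
    cr=[]
    for b in("rod","blue"):
        x0,y0,x1,y1=boxes[b]; cr.append(cv2.resize(p[y0-5:y1+5,x0-10:x1+10],(390,390*(y1-y0+10)//(x1-x0+20)),interpolation=cv2.INTER_CUBIC))
    hh=min(590,max(c.shape[0] for c in cr)); 
    o=np.zeros((hh,780,3),np.uint8)
    for i,c in enumerate(cr): c=c[:hh]; o[:c.shape[0],390*i:390*i+390]=c
    cv2.imwrite(f"pics/crop_{n}.png",o)
E
```

```text
top rodred 214 uv 368.91121495327104 262.5093457943925 z [0.079 0.116 0.12  0.121 0.124] mean [0.4671 0.0604 0.1146]
  top band 137 [0.4687 0.0593 0.121 ] mid [0.4692 0.0596 0.1218] ext [0.0253 0.0235 0.0065]
top bluecup 653 uv 167.89739663093414 267.68912710566616 z [0.113 0.118 0.119 0.121 0.123] mean [0.4607 0.4234 0.119 ]
  top band 523 [0.4614 0.4239 0.1199] mid [0.4612 0.4231 0.1211] ext [0.0606 0.06   0.0074]
top orange 178 uv 167.80337078651687 267.1685393258427 z [0.103 0.105 0.107 0.108 0.111] mean [0.4633 0.4268 0.107 ]
top greyorange 180 uv 251.3388888888889 222.47222222222223 z [0.103 0.106 0.107 0.108 0.112] mean [0.5451 0.2748 0.1071]
top flange 333 [0.4663 0.0608 0.0609] [0.4709 0.0585 0.061 ] [0.0512 0.0493 0.022 ]
scene rodred 322 uv 350.9223602484472 223.06211180124222 z [0.066 0.083 0.098 0.114 0.124] mean [0.4646 0.0662 0.0976]
  top band 62 [0.4665 0.0629 0.1215] mid [0.4656 0.0614 0.1216] ext [0.0227 0.0204 0.0077]
scene bluecup 341 uv 224.27565982404693 318.9149560117302 z [0.076 0.087 0.097 0.108 0.121] mean [0.4453 0.4468 0.098 ]
  top band 53 [0.4577 0.4519 0.1186] mid [0.4579 0.4507 0.1188] ext [0.0281 0.0092 0.0078]
scene orange 42 uv 226.33333333333334 300.5238095238095 z [0.106 0.108 0.108 0.109 0.11 ] mean [0.4678 0.4195 0.1082]
scene greyorange 31 uv 247.61290322580646 261.1290322580645 z [0.107 0.108 0.108 0.109 0.11 ] mean [0.5248 0.3089 0.1082]
scene flange 655 [ 5.225e-01 -1.000e-04  6.560e-02] [0.5073 0.0139 0.0662] [0.1285 0.2469 0.0275]
```

```bash
ls pics
```

```text
crop_scene.png
crop_top.png
scene0.png
top0.png
```

View pics/crop_scene.png

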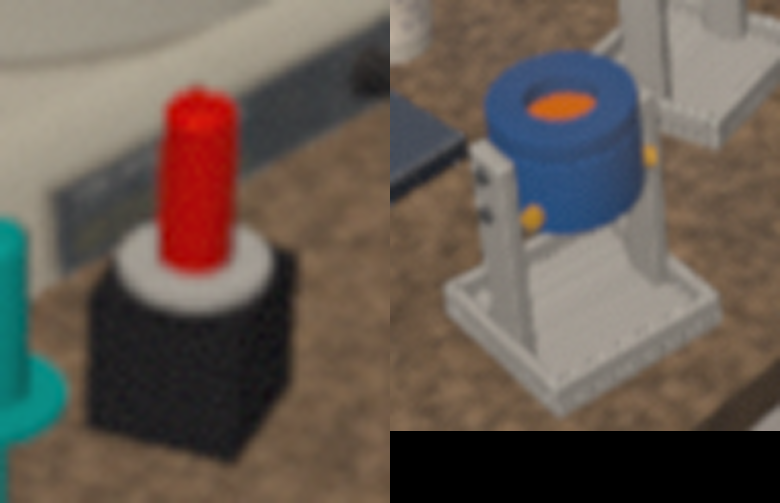

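```bash
python3 - <<'E'
from m import *
# project hypotheses onto both views
outs=[]
for n in("top","scene"):
    p=cv2.imread(f"pics/{n}0.png"); c=cams.camera_params(n); Rm=rot(c); o=np.array(c["xyz"])
    for (x,y,r,z),bx in (((.4685,.0598,.0135,.122),0),((.4685,.0598,.026,.062),0),((.4612,.4235,.031,.120),1),((.4612,.4235,.015,.120),1)):
        pass
    rows=[]
    B={"top":[(335,230,65),(135,235,75)],"scene":[(322,205,65),(190,275,75)]}[n]
    for i,(x0,y0,w) in enumerate(B):
        k=390/w; im=cv2.resize(p[y0:y0+w,x0:x0+w],(390,390),interpolation=cv2.INTER_NEAREST)
        H=[(.4685,.0598,.0135,.122),(.4685,.0598,.026,.062)] if i==0 else [(.4612,.4235,.031,.120),(.4612,.4235,.015,.120)]
        for x,y,r,z in H:
            a=np.linspace(0,6.283,60); Q=np.c_[x+r*np.cos(a),y+r*np.sin(a),a*0+z]
            q=(Q-o)@Rm; u=q[:,0]/q[:,2]*c["fx"]+c["cx"]; v=q[:,1]/q[:,2]*c["fy"]+c["cy"]
            cv2.polylines(im,[np.c_[(u+.5-x0)*k,(v+.5-y0)*k].astype(int)],True,(0,255,0),1)
        rows.append(im)
    outs.append(np.hstack(rows))
o=np.vstack(outs); o=cv2.resize(o,(590,590)); cv2.imwrite("pics/overlay.png",o)
E
```

```text
(no output)
```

View pics/overlay.png

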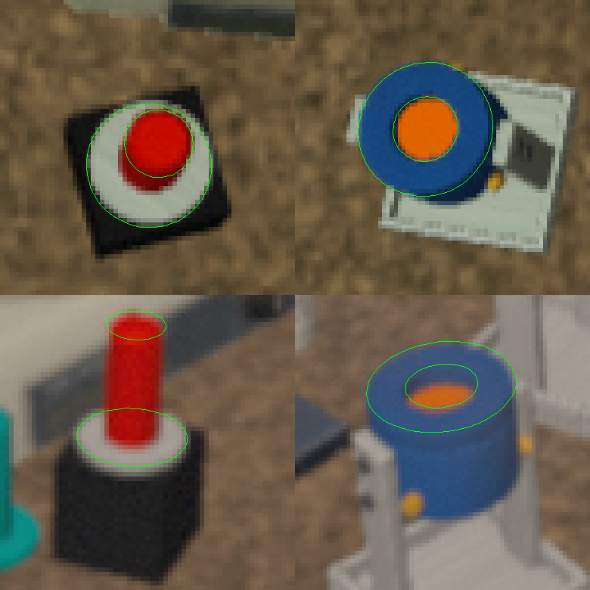

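The overlay shows the predicted circles lying on the rod's handle and flange and on the blue cup's rim and hole in both views, to within about 2 px. The close crop confirms the red rod in the black block. Next I check the clearance to the centrifuge.

```bash
python3 - <<'E'
from m import *
X=pts("top",np.load("top0.npy")); S=pts("scene",np.load("scene0.npy"))
Q=np.vstack([X.reshape(-1,3),S.reshape(-1,3)])
m=(Q[:,0]>.36)&(Q[:,0]<1)&(Q[:,1]>-.4)&(Q[:,1]<.6)&(Q[:,2]<.6); Q=Q[m]
print("rows x from .38 step .04; cols y -.36.. step .06 (z max cm)")
for x in np.arange(.38,.8,.03):
    print(round(x,2),[int(100*np.percentile(q,98)) if len(q:=Q[(abs(Q[:,0]-x)<.015)&(abs(Q[:,1]-y)<.03)][:,2])>5 else None for y in np.arange(-.36,.55,.06)])
q=Q[(abs(Q[:,1]-.06)<.06)&(Q[:,2]>.03)]
for zz in(.04,.06,.08,.1,.12,.15,.2): 
    t=q[(abs(q[:,2]-zz)<.01)&(q[:,0]>.503)]; print(zz,t[:,0].min().round(3) if len(t) else None)
s=ctrl.get_state(); print(R.from_quat(s["tcp_rot"]).as_matrix().round(3))
E
```

```text
rows x from .38 step .04; cols y -.36.. step .06 (z max cm)
0.38 [0, 0, 0, 0, 0, 0, 0, 0, 0, 0, 0, 0, 0, 0, 0, 0]
0.41 [0, 0, 0, 5, 5, 0, 0, 0, 0, 0, 0, 0, 0, 1, 0, 0]
0.44 [0, 0, 0, 11, 11, 0, 4, 6, 0, 2, 0, 0, 10, 12, 11, 1]
0.47 [0, 0, 0, 5, 5, 0, 0, 12, 5, 11, 0, 0, 10, 12, 11, 1]
0.5 [0, 0, 5, 5, 4, 0, 0, 6, 5, 11, 11, 11, 1, 12, 1, 0]
0.53 [0, 0, 8, 19, 22, 22, 7, 5, 0, 0, 12, 12, 0, 0, 0, 0]
0.56 [0, 0, 19, 20, 20, 20, 20, 8, 6, 0, 12, 12, 0, 0, 0, 0]
0.59 [0, 0, 20, 20, 21, 21, 20, 19, 6, 0, 1, 1, 1, 1, 1, 1]
0.62 [0, 0, 20, 21, 21, 21, 21, 20, 0, 0, 0, 0, 1, 1, 1, 1]
0.65 [0, 0, 20, 21, 21, 21, 21, 20, 0, 3, 2, 3, 7, 1, 1, 1]
0.68 [0, 19, 20, 21, 21, 21, 21, 20, 0, 0, 1, 7, 7, 1, 1, 1]
0.71 [0, 20, 20, 21, 21, 21, 21, 20, 0, 0, 1, 1, 7, 1, 1, 1]
0.74 [0, 19, 20, 21, 21, 21, 21, 20, 0, 0, 1, 1, 1, 1, 1, 2]
0.77 [0, None, 20, 21, 21, 21, 21, 20, 0, 7, 6, 1, 2, 3, 3, 2]
0.8 [0, None, 20, 20, 21, 21, 20, 20, 0, 10, 8, 3, 3, 4, 4, 2]
0.04 0.527
0.06 0.533
0.08 0.545
0.1 0.563
0.12 0.564
0.15 0.566
0.2 0.559
[[ 0.229 -0.973 -0.   ]
 [-0.973 -0.229  0.   ]
 [-0.    -0.    -1.   ]]
```

```bash
python3 - <<'E'
from m import *
X=pts("top",np.load("top0.npy")); S=pts("scene",np.load("scene0.npy"))
Q=np.vstack([X.reshape(-1,3),S.reshape(-1,3)])
m=(Q[:,1]<-.25)&(Q[:,2]>.05); Q=Q[m]
for x in np.arange(-.1,1.2,.05):
    q=Q[abs(Q[:,0]-x)<.025]; print(round(x,2),[int(100*q[abs(q[:,1]-y)<.025][:,2].max()) if (abs(q[:,1]-y)<.025).any() else 0 for y in np.arange(-1.2,-.2,.05)])
E
```

```text
-0.1 [0, 0, 0, 0, 0, 0, 0, 0, 0, 0, 0, 0, 0, 0, 0, 0, 0, 0, 0, 0]
-0.05 [0, 0, 0, 0, 0, 0, 0, 0, 0, 0, 0, 0, 0, 0, 0, 0, 0, 0, 0, 0]
0.0 [0, 0, 0, 0, 0, 0, 0, 0, 0, 0, 0, 0, 0, 0, 0, 0, 0, 0, 0, 0]
0.05 [0, 0, 0, 0, 0, 0, 0, 0, 0, 0, 0, 0, 0, 0, 0, 0, 0, 0, 0, 0]
0.1 [0, 0, 0, 0, 0, 0, 0, 0, 0, 0, 0, 0, 0, 0, 0, 0, 0, 0, 0, 0]
0.15 [0, 0, 0, 16, 17, 0, 0, 0, 0, 0, 34, 45, 45, 48, 49, 50, 0, 0, 0, 0]
0.2 [0, 0, 0, 23, 26, 0, 0, 0, 0, 0, 33, 46, 46, 48, 0, 0, 0, 0, 0, 0]
0.25 [0, 0, 0, 37, 38, 0, 0, 0, 0, 0, 0, 0, 0, 0, 0, 0, 0, 0, 0, 0]
0.3 [0, 0, 0, 41, 41, 0, 0, 0, 0, 0, 0, 0, 0, 0, 0, 0, 0, 0, 0, 0]
0.35 [0, 0, 0, 41, 41, 0, 0, 0, 0, 0, 0, 0, 0, 0, 0, 0, 0, 0, 0, 0]
0.4 [0, 0, 0, 40, 40, 0, 0, 0, 0, 0, 0, 0, 0, 0, 0, 0, 0, 0, 0, 0]
0.45 [0, 0, 0, 39, 40, 0, 0, 0, 0, 0, 0, 0, 0, 0, 0, 0, 0, 0, 0, 0]
0.5 [0, 0, 0, 0, 0, 0, 0, 0, 0, 28, 29, 28, 0, 0, 0, 0, 0, 0, 0, 7]
0.55 [0, 0, 0, 0, 0, 0, 0, 41, 41, 42, 43, 43, 44, 45, 45, 46, 0, 0, 0, 8]
0.6 [0, 0, 0, 0, 0, 0, 0, 0, 0, 0, 0, 0, 0, 0, 0, 45, 0, 0, 0, 19]
0.65 [0, 0, 0, 0, 0, 0, 0, 0, 0, 0, 0, 0, 0, 0, 0, 45, 0, 0, 0, 20]
0.7 [0, 0, 0, 0, 0, 0, 0, 0, 0, 0, 0, 0, 0, 0, 0, 44, 0, 0, 19, 20]
0.75 [0, 0, 0, 0, 0, 0, 0, 0, 0, 0, 0, 0, 0, 0, 0, 44, 0, 0, 0, 20]
0.8 [0, 0, 0, 0, 0, 0, 0, 0, 0, 0, 0, 0, 0, 0, 0, 43, 0, 0, 0, 19]
0.85 [0, 0, 0, 0, 0, 0, 0, 0, 0, 0, 0, 0, 0, 0, 0, 42, 0, 0, 0, 0]
0.9 [0, 0, 0, 0, 0, 0, 0, 0, 0, 0, 0, 0, 0, 0, 0, 42, 0, 0, 0, 0]
0.95 [0, 0, 0, 0, 0, 0, 0, 0, 0, 0, 0, 0, 0, 0, 0, 42, 42, 41, 41, 42]
1.0 [0, 0, 0, 0, 0, 0, 0, 0, 0, 0, 0, 0, 0, 0, 39, 41, 42, 42, 43, 43]
1.05 [0, 0, 0, 0, 0, 0, 0, 0, 0, 0, 0, 0, 0, 0, 0, 0, 0, 0, 0, 0]
1.1 [0, 0, 0, 0, 0, 0, 0, 0, 0, 0, 0, 0, 0, 0, 0, 0, 0, 0, 0, 0]
1.15 [0, 0, 0, 0, 0, 0, 0, 0, 0, 0, 0, 0, 0, 0, 0, 0, 0, 0, 0, 0]
```

Emit:
send_rows --motion '[0,0,-4,0,5.5,0,0,-4,0,5.5,0,0,-4,0,5.5,0,0,-4,0,5.5,-2.6,-3.1,0,0,5.5,-2.6,-3.1,0,0,5.5,-2.6,-3.1,0,0,5.5,-2.6,-3.1,0,0,5.5,-2.6,-3.1,0,0,5.5,-2.6,-3.1,0,0,5.5]' --grip_force 70

```text
time: 1.4
eef_pos: [0.301, -0.4598, 0.3969]
tcp_rot: [0.781, -0.625, 0.0, -0.001]
contact_force: [0.5, -0.3, -0.3]
opening: 0.644
```

Emit:
send_rows --motion '[-3.5,-3.3,0,0,5.5,-3.5,-3.3,0,0,5.5,-3.5,-3.3,0,0,5.5,-3.5,-3.3,0,0,5.5,-3.5,-3.3,0,0,5.5,-4.1,-1.7,0,0,5.5,-4.1,-1.7,0,0,5.5,-4.1,-1.7,0,0,5.5,-4.1,-1.7,0,0,5.5,-4.1,-1.7,0,0,5.5,-4.1,-1.7,0,0,5.5,-4.1,-1.7,0,0,5.5]'

```text
time: 2.6
eef_pos: [0.4815, 0.0748, 0.3997]
tcp_rot: [0.78, -0.626, 0.005, -0.003]
contact_force: [0.2, -0.1, 0.2]
opening: 0.648
```

```bash
cat > go.py <<'E'
import sys
from m import *
s=ctrl.get_state(); M=R.from_quat(s["tcp_rot"]).as_matrix(); e=s["eef_pos"]
t=np.array([float(a) for a in sys.argv[1:4]])
print("t",round(s["time"],2),"eef",e.round(4),"F",s["contact_force"].round(1),"open",round(s["opening"],3))
print("tool cm to target",((t-e)@M*100).round(2),"xang",np.degrees(np.arctan2(M[1,0],M[0,0])).round(1),"tilt",np.degrees(np.arccos(-M[2,2])).round(2),"q6",s["qpos"][5].round(2))
E
python3 go.py .468 .060 .081
```

```text
t 2.6 eef [0.4815 0.0748 0.3997] F [ 0.2 -0.1  0.2] open 0.648
tool cm to target [ 1.01  1.96 31.86] xang -77.5 tilt 0.63 q6 1.3
```

Emit:
send_rows --motion '[1,1.7,0,0,5.5,0,0,0,0,5.5,0,0,4,0,5.5,0,0,4,0,5.5,0,0,4,0,5.5,0,0,4,0,5.5,0,0,2,0,5.5,0,0,0,0,5.5]'

```text
time: 3.4
eef_pos: [0.4723, 0.0668, 0.2173]
tcp_rot: [0.782, -0.623, 0.008, -0.008]
contact_force: [-0.2, -0.3, -0.6]
opening: 0.64
```

```bash
python3 go.py .468 .060 .081; python3 - <<'E'
from m import *
for n in("top","scene"):
    p,d=grab(n); p=p[...,::-1]
    cv2.imwrite(f"pics/{n}1.png",p)
E
```

```text
t 3.4 eef [0.4723 0.0668 0.2173] F [-0.2 -0.3 -0.6] open 0.64
tool cm to target [ 0.52  0.87 13.61] xang -77.1 tilt 1.3 q6 1.27
```

View pics/scene1.png

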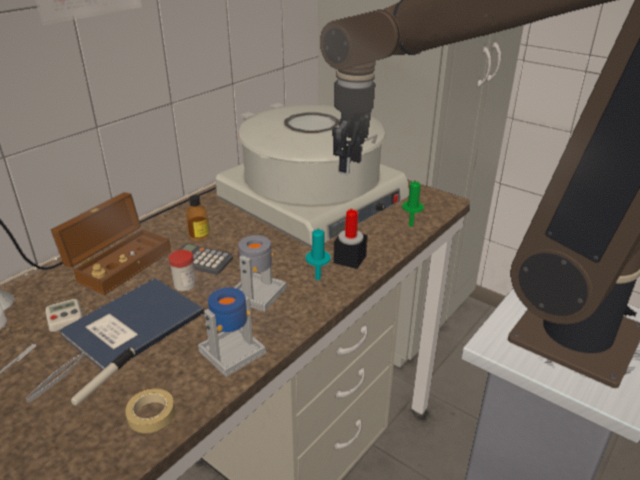

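Emit:
send_rows --motion '[0.5,0.9,0,0,5.5,0,0,2,0,5.5,0,0,2,0,5.5,0,0,2,0,5.5,0,0,1,0,5.5,0,0,0,0,5.5]'

```text
time: 4.1
eef_pos: [0.4759, 0.0563, 0.1628]
tcp_rot: [0.781, -0.624, 0.022, -0.016]
contact_force: [0.8, 1.4, -0.4]
opening: 0.645
```

```bash
python3 go.py .468 .060 .081
```

```text
t 4.1 eef [0.4759 0.0563 0.1628] F [ 0.8  1.4 -0.4] open 0.645
tool cm to target [-0.65  1.12  8.13] xang -77.3 tilt 3.09 q6 1.25
```

```bash
python3 -c "
from m import *
s=ctrl.get_state();print(s['qpos'].round(3),s['dq'].round(3)); print(R.from_quat(s['tcp_rot']).as_matrix().round(3))"
```

```text
[-0.096 -0.116  2.138  0.003  1.065  1.251] [-0.007 -0.024 -0.02  -0.001  0.011 -0.003]
[[ 0.22  -0.974  0.054]
 [-0.975 -0.221 -0.002]
 [ 0.014 -0.052 -0.999]]
```

Emit:
send_rows --motion '[0,0,0,0,5.5,0,0,0,0,5.5,0,0,0,0,5.5]'

```text
time: 4.4
eef_pos: [0.4781, 0.0558, 0.167]
tcp_rot: [0.781, -0.624, 0.024, -0.018]
contact_force: [-0.5, 0.5, -0.2]
opening: 0.642
```

```bash
cat >> go.py <<'E'
print("toolz",M[:,2].round(4),"q",s["qpos"].round(3))
E
python3 go.py .468 .060 .081
```

```text
t 4.4 eef [0.4781 0.0558 0.167 ] F [-0.5  0.5 -0.2] open 0.642
tool cm to target [-0.77  1.39  8.52] xang -77.3 tilt 3.46 q6 1.25
toolz [ 0.0603 -0.0028 -0.9982] q [-0.097 -0.12   2.134  0.003  1.067  1.25 ]
```

Emit:
send_rows --motion '[-0.8,1.5,0.1,0,5.5,0,0.1,3,0,5.5]'

```text
time: 4.6
eef_pos: [0.4671, 0.0597, 0.1409]
tcp_rot: [0.781, -0.624, 0.03, -0.021]
contact_force: [0.2, 0.3, 0.4]
opening: 0.646
```

```bash
python3 go.py .468 .060 .081
```

```text
t 4.6 eef [0.4671 0.0597 0.1409] F [0.2 0.3 0.4] open 0.646
tool cm to target [-0.13  0.33  5.98] xang -77.3 tilt 4.23 q6 1.26
toolz [ 0.0737 -0.004  -0.9973] q [-0.09  -0.118  2.185  0.003  1.001  1.256]
```

Emit:
send_rows --motion '[-0.1,0.3,3.0,0,5.5,0,0.1,3.0,0,5.5]'

```text
time: 4.8
eef_pos: [0.4698, 0.0596, 0.0825]
tcp_rot: [0.781, -0.623, 0.034, -0.024]
contact_force: [-0.1, 0.9, 0.1]
opening: 0.642
```

```bash
python3 go.py .470 .060 .081
```

```text
t 4.8 eef [0.4698 0.0596 0.0825] F [-0.1  0.9  0.1] open 0.642
tool cm to target [-0.04 -0.01  0.15] xang -77.3 tilt 4.71 q6 1.26
toolz [ 0.082  -0.0047 -0.9966] q [-0.09  -0.022  2.219  0.004  0.862  1.255]
```

Emit:
send_rows --motion '[0,0.1,0.2,0,2.0,0,0.05,0.1,0,2.0,0,0.05,0.1,0,2.0,0,0.05,0.1,0,2.0]' --grip_force 70

```text
time: 5.2
eef_pos: [0.4674, 0.0589, 0.0775]
tcp_rot: [0.781, -0.623, 0.033, -0.023]
contact_force: [-0.6, -0.1, -1.8]
opening: 0.301
```

```bash
python3 go.py .470 .060 .081;python3 - <<'E'
from m import *
p,d=grab("scene"); p=p[...,::-1]
cv2.imwrite("pics/scene2.png",cv2.resize(p[100:300,250:450],(600,600),interpolation=cv2.INTER_CUBIC))
E
```

```text
t 5.2 eef [0.4674 0.0589 0.0775] F [-0.6 -0.1 -1.8] open 0.301
tool cm to target [-0.04 -0.3  -0.32] xang -77.2 tilt 4.58 q6 1.25
toolz [ 0.0797 -0.005  -0.9968] q [-0.092 -0.017  2.225  0.003  0.854  1.253]
```

View pics/scene2.png

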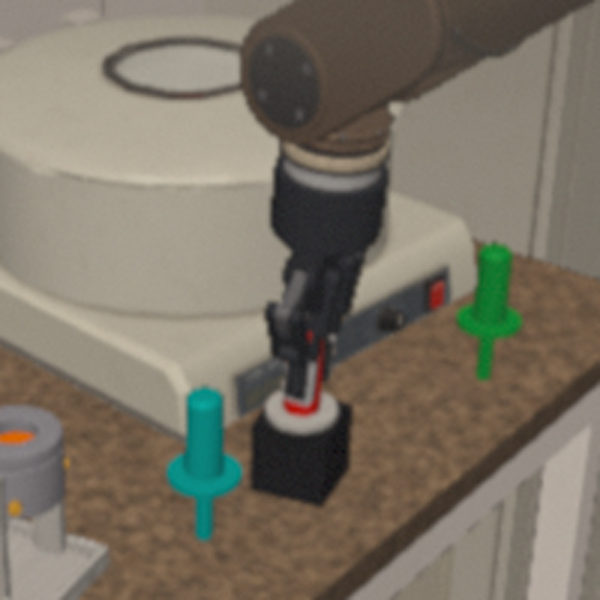

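The crop (handle about 305,350) shows the gripper closed on the red handle above the flange, with an opening of about 26 mm. Now I lift it.

Emit:
send_rows --motion '[0,-0.2,-2,0,2.0,0,-0.2,-3,0,2.0]'

```text
time: 5.45
eef_pos: [0.4638, 0.0602, 0.125]
tcp_rot: [0.781, -0.623, 0.029, -0.02]
contact_force: [1.9, -1.1, -2.6]
opening: 0.3
```

```bash
python3 go.py .467 .059 .20
```

```text
t 5.45 eef [0.4638 0.0602 0.125 ] F [ 1.9 -1.1 -2.6] open 0.3
tool cm to target [ 0.34 -0.79 -7.46] xang -77.2 tilt 4.04 q6 1.26
toolz [ 0.0703 -0.0043 -0.9975] q [-8.900e-02 -1.000e-01  2.202e+00  2.000e-03  9.700e-01  1.256e+00]
```

Emit:
send_rows --motion '[0.1,-0.4,-3,0,2.0,0.1,-0.3,-4,0,2.0,0,-0.3,-4,0,2.0,0,-0.3,-3,0,2.0]'

```text
time: 5.85
eef_pos: [0.4648, 0.062, 0.2709]
tcp_rot: [0.781, -0.623, 0.028, -0.02]
contact_force: [0.4, -0.3, -1.1]
opening: 0.294
```

```bash
python3 go.py .461 .4235 .23
```

```text
t 5.85 eef [0.4648 0.062  0.2709] F [ 0.4 -0.3 -1.1] open 0.294
tool cm to target [-35.41  -7.39   3.9 ] xang -77.2 tilt 3.93 q6 1.26
toolz [ 0.0684 -0.0043 -0.9977] q [-8.500e-02 -2.560e-01  2.055e+00  2.000e-03  1.275e+00  1.262e+00]
```

Emit:
send_rows --motion '[-2,-0.4,0,0,2.0,-4,-0.8,0,0,2.0,-4,-0.8,0,0,2.0,-4,-0.8,0,0,2.0,-4,-0.8,0,0,2.0,-4,-0.8,0,0,2.0,-4,-0.8,0,0,2.0,-4,-0.8,0,0,2.0,-2,-0.4,0,0,2.0,-1,-0.2,0,0,2.0]'

```text
time: 6.85
eef_pos: [0.4584, 0.4099, 0.2823]
tcp_rot: [0.779, -0.625, 0.037, -0.027]
contact_force: [0.3, 0.4, -0.8]
opening: 0.3
```

```bash
python3 go.py .461 .4235 .23; python3 - <<'E'
from m import *
for n in("scene","top"):
    p,d=grab(n); p=p[...,::-1]; cv2.imwrite(f"pics/{n}3.png",p); np.save(f"{n}3.npy",d)
E
```

```text
t 6.85 eef [0.4584 0.4099 0.2823] F [ 0.3  0.4 -0.8] open 0.3
tool cm to target [-1.4  -0.09  5.23] xang -77.5 tilt 5.28 q6 1.95
toolz [ 0.092  -0.0041 -0.9958] q [ 0.587  0.085  1.717 -0.057  1.266  1.954]
```

View pics/scene3.png

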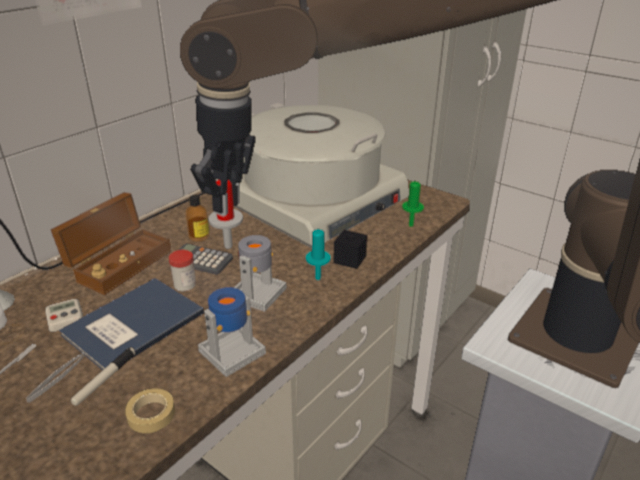

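```bash
cat > tip.py <<'E'
from m import *
Mg=R.from_quat([.781,-.623,.033,-.023]).as_matrix(); tg=np.array([.4674,.0589,.0775])
off=Mg.T@(np.array([.468,.060,.006])-tg); ax=Mg.T@np.array([0,0,1.])
s=ctrl.get_state(); M=R.from_quat(s["tcp_rot"]).as_matrix()
tip=s["eef_pos"]+M@off
if __name__=="__main__":
    print("tip",tip.round(4),"axis",(M@ax).round(3),"to hole (tool cm, tip->.4612,.4235,.120)",((np.array([.4612,.4235,.120])-tip)@M*100).round(2),"worldup in tool",M[2].round(3), "F",s["contact_force"].round(1))
E
python3 tip.py; python3 - <<'E'
from m import *
import tip as T
p=cv2.imread("pics/scene3.png").copy(); o=[]
for n in("scene","top"):
    p=cv2.imread(f"pics/{n}3.png"); c=cams.camera_params(n); Rm=rot(c); oo=np.array(c["xyz"])
    pr=lambda Q:(lambda q:np.c_[q[:,0]/q[:,2]*c["fx"]+c["cx"],q[:,1]/q[:,2]*c["fy"]+c["cy"]])((Q-oo)@Rm)
    a=T.M@T.ax; e1=np.cross(a,[1,0,0]); e1/=np.linalg.norm(e1); e2=np.cross(a,e1)
    th=np.linspace(0,6.28,50)[:,None]
    cen=pr(T.tip[None])[0]; x0,y0=int(cen[0]-45),int(cen[1]-65)
    im=cv2.resize(p[y0:y0+90,x0:x0+90],(390,390),interpolation=cv2.INTER_CUBIC);k=390/90
    for h,r in((0,.0065),(.05,.026),(.056,.026),(.056,.0135)):
        Q=T.tip+a*h+r*(np.cos(th)*e1+np.sin(th)*e2); q=pr(Q)
        cv2.polylines(im,[((q+.5-[x0,y0])*k).astype(int)],True,(0,255,0),1)
    o.append(im)
cv2.imwrite("pics/ov3.png",np.hstack(o))
E
```

```text
tip [0.4601 0.4101 0.2108] axis [-0.012 -0.001  1.   ] to hole (tool cm, tip->.4612,.4235,.120) [-1.5   0.41  9.04] worldup in tool [ 0.024 -0.089 -0.996] F [-0.3 -0.4 -2.5]
```

View pics/ov3.png

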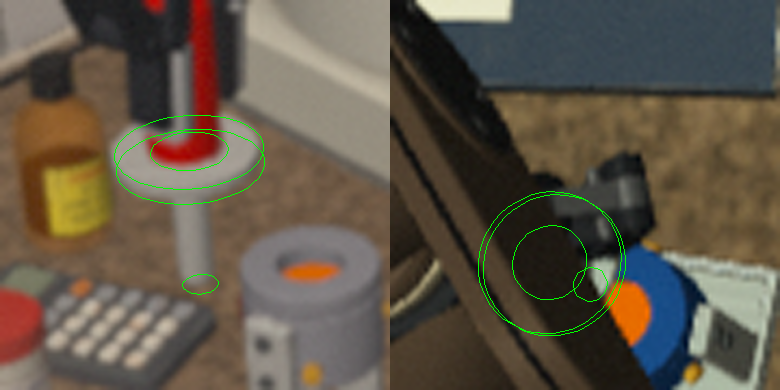

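Emit:
send_rows --motion '[-1.5,0.2,1,0,2.0,0,0.1,2.5,0,2.0,0,0.1,2.5,0,2.0]'

```text
time: 7.25
eef_pos: [0.4593, 0.4226, 0.2252]
tcp_rot: [0.778, -0.626, 0.039, -0.032]
contact_force: [-0.4, 0.6, -2.6]
opening: 0.298
```

```bash
python3 tip.py; python3 go.py .461 .4235 .2
```

```text
tip [0.4614 0.4242 0.1537] axis [-0.02  -0.007  1.   ] to hole (tool cm, tip->.4612,.4235,.120) [-0.    0.36  3.35] worldup in tool [ 0.021 -0.098 -0.995] F [-0.4  0.6 -2.6]
t 7.25 eef [0.4593 0.4226 0.2252] F [-0.4  0.6 -2.6] open 0.298
tool cm to target [-0.1   0.07  2.52] xang -77.8 tilt 5.76 q6 1.98
toolz [ 1.004e-01  7.000e-04 -9.949e-01] q [ 0.604  0.142  1.76  -0.062  1.157  1.983]
```

Emit:
send_rows --motion '[0,0.3,2.2,0,2.0]'

```text
time: 7.35
eef_pos: [0.4586, 0.4213, 0.2016]
tcp_rot: [0.777, -0.627, 0.039, -0.032]
contact_force: [0.4, 0.4, -2.6]
opening: 0.298
```

```bash
python3 tip.py;  python3 - <<'E'
from m import *
p,d=grab("scene"); p=p[...,::-1]
cv2.imwrite("pics/scene4.png",cv2.resize(p[230:380,160:310],(600,600),interpolation=cv2.INTER_CUBIC))
E
```

```text
tip [0.4606 0.4228 0.1302] axis [-0.02  -0.007  1.   ] to hole (tool cm, tip->.4612,.4235,.120) [-0.07  0.03  1.02] worldup in tool [ 0.021 -0.098 -0.995] F [ 0.4  0.4 -2.6]
```

View pics/scene4.png

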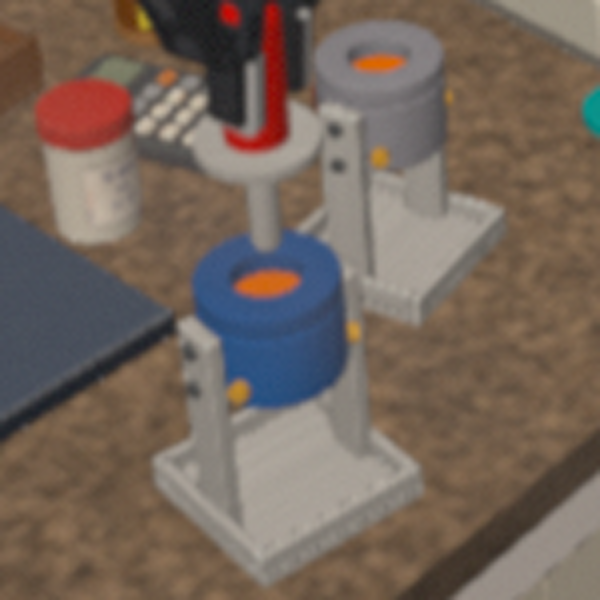

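```bash
python3 tip.py; python3 - <<'E'
from m import *
import tip as T
n="scene"; p,d=grab(n); p=p[...,::-1]; c=cams.camera_params(n); Rm=rot(c); oo=np.array(c["xyz"])
pr=lambda Q:(lambda q:np.c_[q[:,0]/q[:,2]*c["fx"]+c["cx"],q[:,1]/q[:,2]*c["fy"]+c["cy"]])((Q-oo)@Rm)
a=T.M@T.ax; e1=np.cross(a,[1,0,0]); e1/=np.linalg.norm(e1); e2=np.cross(a,e1); th=np.linspace(0,6.28,50)[:,None]
x0,y0,w=195,245,70; k=590/w
im=cv2.resize(p[y0:y0+w,x0:x0+w],(590,590),interpolation=cv2.INTER_CUBIC)
L=[T.tip+a*h+r*(np.cos(th)*e1+np.sin(th)*e2) for h,r in((0,.0065),(.05,.026),(.056,.026),(.056,.0135))]
L+=[np.array([.4612,.4235,.12])+r*np.c_[np.cos(th),np.sin(th),0*th] for r in(.015,.031)]
for Q in L: cv2.polylines(im,[((pr(Q)+.5-[x0,y0])*k).astype(int)],True,(0,255,0),1)
cv2.imwrite("pics/ov5.png",im)
E
```

```text
tip [0.4578 0.4207 0.1248] axis [-0.013 -0.001  1.   ] to hole (tool cm, tip->.4612,.4235,.120) [-0.21 -0.35  0.5 ] worldup in tool [ 0.024 -0.09  -0.996] F [-1.5 -0.9 -6.1]
```

View pics/ov5.png

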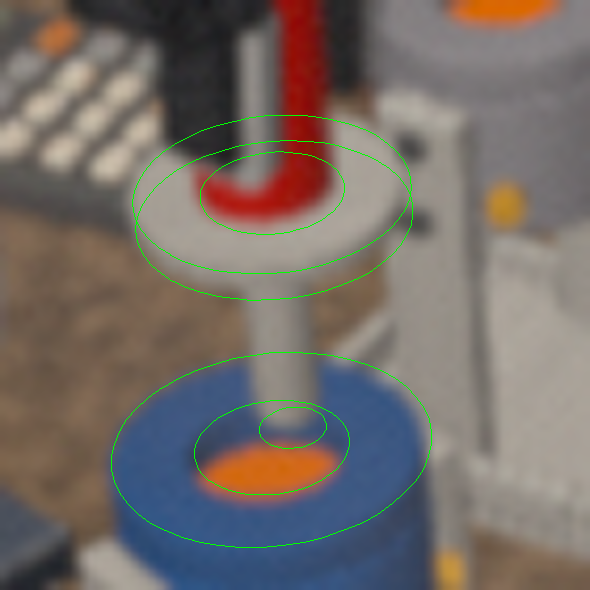

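Emit:
send_rows --motion '[-0.15,-0.25,0,0,2.0,0,0.1,1.0,0,2.0]'

```text
time: 7.65
eef_pos: [0.46, 0.4216, 0.1906]
tcp_rot: [0.777, -0.628, 0.038, -0.03]
contact_force: [-1.0, 0.2, -1.4]
opening: 0.298
```

```bash
python3 tip.py
```

```text
tip [0.4618 0.423  0.1191] axis [-0.016 -0.004  1.   ] to hole (tool cm, tip->.4612,.4235,.120) [-0.06  0.04 -0.09] worldup in tool [ 0.022 -0.094 -0.995] F [-1.   0.2 -1.4]
```

Emit:
send_rows --motion '[0,0.15,1.0,0,2.0,0,0.15,1.0,0,2.0]'

```text
time: 7.85
eef_pos: [0.4609, 0.4217, 0.1726]
tcp_rot: [0.777, -0.628, 0.039, -0.032]
contact_force: [0.4, -1.1, 3.4]
opening: 0.301
```

```bash
python3 tip.py
```

```text
tip [0.4631 0.4233 0.1011] axis [-0.022 -0.007  1.   ] to hole (tool cm, tip->.4612,.4235,.120) [-0.02 -0.01 -1.9 ] worldup in tool [ 0.021 -0.1   -0.995] F [ 0.4 -1.1  3.4]
```

Emit:
send_rows --motion '[0,0.2,1.0,0,2.0,0,0.15,1.0,0,2.0]'

```text
time: 8.05
eef_pos: [0.4614, 0.4231, 0.1543]
tcp_rot: [0.776, -0.628, 0.04, -0.037]
contact_force: [-0.2, 1.1, -0.8]
opening: 0.298
```

```bash
python3 tip.py
```

```text
tip [0.464  0.4252 0.0829] axis [-0.028 -0.013  1.   ] to hole (tool cm, tip->.4612,.4235,.120) [ 0.16 -0.09 -3.72] worldup in tool [ 0.016 -0.107 -0.994] F [-0.2  1.1 -0.8]
```

Emit:
send_rows --motion '[0.1,0.15,0.8,0,2.0,0,0.15,0.5,0,2.0]'

```text
time: 8.25
eef_pos: [0.4603, 0.4211, 0.1412]
tcp_rot: [0.777, -0.628, 0.04, -0.036]
contact_force: [-4.5, -6.6, 26.3]
opening: 0.297
```

```bash
python3 tip.py;  python3 - <<'E'
from m import *
p,d=grab("scene"); p=p[...,::-1]
cv2.imwrite("pics/scene6.png",cv2.resize(p[240:390,160:310],(600,600),interpolation=cv2.INTER_CUBIC))
E
```

```text
tip [0.4629 0.423  0.0697] axis [-0.028 -0.011  1.   ] to hole (tool cm, tip->.4612,.4235,.120) [ 0.01 -0.38 -5.02] worldup in tool [ 0.018 -0.107 -0.994] F [-4.5 -6.6 26.3]
```

View pics/scene6.png

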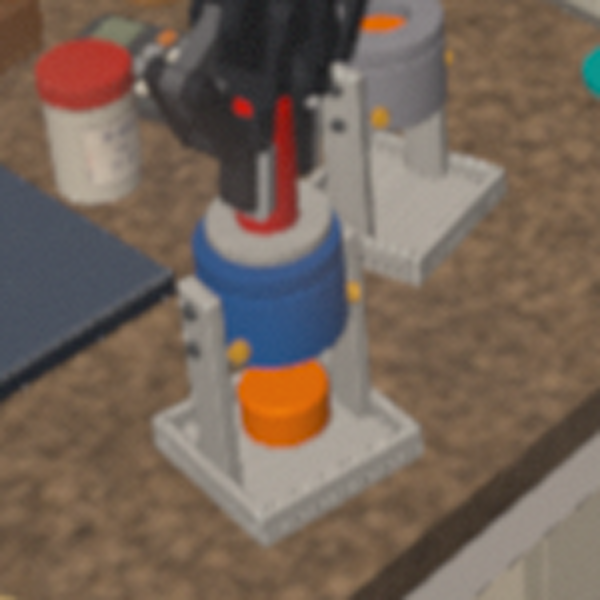

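The cushion (285,400) has dropped into the tray, and the flange (270,235) is on the cup with 26 N measured. Now I release and retreat.

Emit:
send_rows --motion '[0,0,0,0,5.0,0,0.05,0,0,5.0,0,0.05,0,0,5.5,0,0,0,0,5.5]'

```text
time: 8.7
eef_pos: [0.4585, 0.4201, 0.1399]
tcp_rot: [0.777, -0.628, 0.04, -0.035]
contact_force: [0.2, 0.5, 0.7]
opening: 0.645
```

```bash
python3 go.py .4614 .423 .28;  python3 - <<'E'
from m import *
p,d=grab("scene"); p=p[...,::-1]
cv2.imwrite("pics/scene7.png",cv2.resize(p[240:390,160:310],(600,600),interpolation=cv2.INTER_CUBIC))
E
```

```text
t 8.7 eef [0.4585 0.4201 0.1399] F [0.2 0.5 0.7] open 0.645
tool cm to target [  0.04  -1.81 -13.9 ] xang -77.9 tilt 6.07 q6 2.0
toolz [ 0.1058  0.0032 -0.9944] q [ 0.602  0.22   1.836 -0.068  0.998  1.996]
```

View pics/scene7.png

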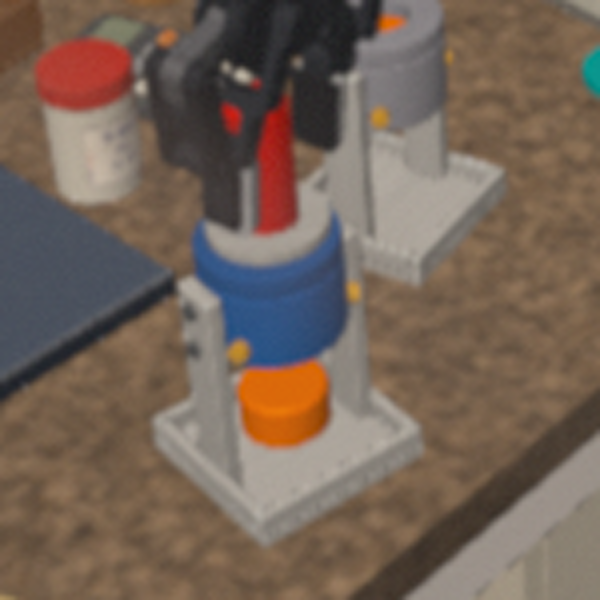

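Emit:
send_rows --motion '[0,-0.1,-1.5,0,5.5,0,-0.2,-2.5,0,5.5,0,-0.25,-3,0,5.5,0,-0.3,-4,0,5.5,0,0,-4,0,5.5,0,0,-4,0,5.5,2,0,-2,0,5.5,4,0,0,0,5.5,4,0,0,0,5.5,4,0,0,0,5.5,0,0,0,0,5.5]'

```text
time: 9.85
eef_pos: [0.4728, 0.2811, 0.3731]
tcp_rot: [0.778, -0.626, 0.043, -0.039]
contact_force: [0.6, 0.6, -0.6]
opening: 0.645
```

```bash
python3 go.py .4614 .423 .28;  python3 - <<'E'
from m import *
o=[]
for n,(x,y) in(("scene",(165,220)),("top",(110,200))):
    p,d=grab(n); X=pts(n,d); q=p[...,::-1]
    o.append(cv2.resize(q[y:y+150,x:x+150],(395,395),interpolation=cv2.INTER_CUBIC))
    hsv=cv2.cvtColor(np.ascontiguousarray(q),cv2.COLOR_BGR2HSV); h,s,v=[hsv[...,i].astype(int) for i in range(3)]
    L=(((X[...,:2]-[.4614,.4235])**2).sum(-1)<.055**2)&(d>0)
    for k,m in(("red",((h<5)|(h>175))&(s>150)&(v>80)),("orange",(h>=5)&(h<16)&(s>190)&(v>120))):
        Q=X[L&m]
        if len(Q): print(n,k,len(Q),Q.mean(0).round(3),"z",np.percentile(Q[:,2],[2,98]).round(3)); 
        if k=="red" and len(Q): T=Q[Q[:,2]>Q[:,2].max()-.01]; print(" top mid",((T.max(0)+T.min(0))/2).round(4))
    G=(np.hypot(X[...,0]-.54,X[...,1]-.275)<.05)&(h>=5)&(h<16)&(s>190)&(v>150)&(d>0); print("grey cushion",X[G].mean(0).round(4) if G.any() else None)
cv2.imwrite("pics/fin.png",np.hstack(o))
E
```

```text
t 9.85 eef [0.4728 0.2811 0.3731] F [ 0.6  0.6 -0.6] open 0.645
tool cm to target [-14.28  -0.87   9.2 ] xang -77.7 tilt 6.65 q6 1.73
toolz [ 0.1156  0.0064 -0.9933] q [ 0.368 -0.124  1.763 -0.036  1.393  1.727]
scene red 538 [0.457 0.427 0.163] z [0.129 0.187]
 top mid [0.4607 0.4236 0.1831]
scene orange 358 [0.463 0.423 0.025] z [0.01  0.032]
grey cushion [0.5499 0.2664 0.1085]
top red 96 [0.461 0.41  0.158] z [0.132 0.186]
 top mid [0.4634 0.4107 0.1833]
top orange 17 [0.482 0.404 0.027] z [0.021 0.033]
grey cushion [0.5342 0.2755 0.105 ]
```

View pics/fin.png

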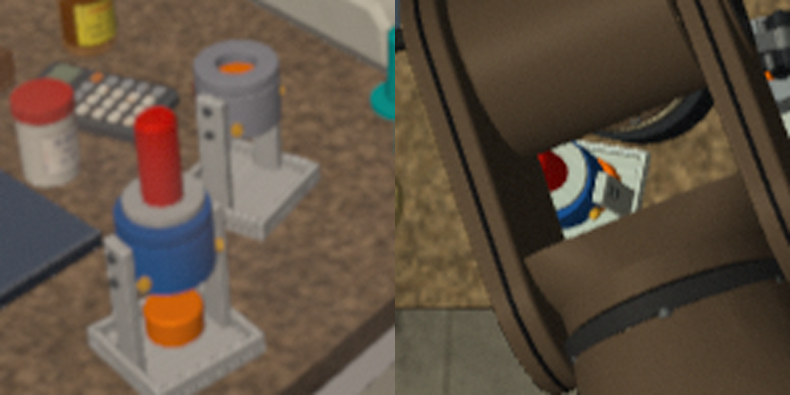

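The picture shows the rod upright in the blue cup: its handle top is at about 0.186 m, which puts the tip at about 0.070 m. The orange cushion lies in the tray and the grey cup's cushion is still in place. The gripper is clear of everything, so I hand the job in.

```bash
python3 -c "
from plant import *
print(workorder.sign_off())"
```

```text
the job is handed in; nothing more can be done
None
```

The blue cup's cushion is out and lying in the tray, and the red-handled rod stands fully home in the blue cup's hole. I handed the job in at about 10 s; no verdict was reported.

- **What I did:** I took the red rod from the black holder from above, lowered it through the hole in the blue cup's base and pushed until the flange seated, at about 26 N. Then I released it and backed the arm away.
- **Last checks, scene camera:** The rod is upright with its handle top about 0.186 m above the worktop, so the tip is at about 0.070 m, within a few mm of the hole's axis. The blue cushion is centred in the tray. The grey cup's cushion is still up in its cup at 0.108 m. The gripper reads no contact force.
- **What disagreed or stayed unchecked:**
  - The arm drifted a little on every row, and the tool ended tilted by about 6.6°. The rod's own tilt in the grip stayed under about 2° by calculation.
  - In the last top picture the arm hid most of the blue stand and of the grey cup. Its readings there (rod 13 mm off in y, grey cushion about 11 mm from its first top reading) come from partial views and I did not rely on them.
  - The last scene reading of the grey cushion also lay away from its first one. It averaged a different visible part, so only the height and the picture confirm that the cushion stayed in place.

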